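# Find the high spot of a lab shaker's eccentric with a dial indicator

## Robot

A 7-joint arm with a two-finger parallel gripper is mounted at the origin on the work surface. World frame = base frame: x ahead of the robot, y to its left, z up, the work surface at z = 0. Lengths are in m, angles in degrees, forces in N, time in s.
With the tool pointing down it reaches from about 0.425 to 1.025 m from the base axis. Payload 9.4 kg.
Tool frame: the origin (TCP) lies at the very end of the fingers, on their centre line; the grasp point (between the pads) lies 19 mm behind it (manip.grasp_offset is the distance from the TCP to the grasp point, in m); z points along the fingers, y is the line along which they close (so a half turn about z gives the same grasp; the last joint's range is limited). The gripper opens to 93 mm and grips with 3 to 60 N. Pads are 15 mm wide; open, the fingers measure 128 mm over their backs; the gripper's body (75 mm by 188 mm) begins 65 mm behind the grasp point.
Start: joints at [72.439, 34.337, -0.143, 91.639, 0.103, 54.024, -4.572], TCP at [0.165, -0.706, 0.219] pointing down, gripper open.
Joint ranges: [-147.43, 147.43], [-19.82, 112.94], [-74.19, 73.91], [6.32, 146.72], [-59.91, 239.91], [6.04, 106.73], [-150.56, 150.56]. Speed limits (degrees/s): [127.2, 127.2, 172.46, 172.46, 180, 180, 180].

## Interface

Orientations are given as a 3x3 rotation matrix whose columns are the frame's x, y, z axes.
In Python, from workcell import manip, vision gives the robot as it stands. The module is installed in compiled form; this text tells all that it offers.
- The arm moves only by the shell command python3 -m crank 'ROWS'. ROWS is JSON, a list of rows, each an object of numbers: "gripper": the opening, from 0 (shut) to 1 (fully open); "dx", "dy", "dz": the shift along the tool's x, y, z in cm; "rx", "ry", "rz": the turn, a rotation vector about the tool's x, y, z in degrees. In form: [{"gripper": .., "dx": .., "dy": .., "dz": .., "rx": .., "ry": .., "rz": ..}, ...]. A call has 1 to 10 rows; each row shifts and turns the commanded pose from where the row before left it, along the tool's axes as they then stand; what a row does not reach is not made up. A row lasts 1/8 s, in which the tool goes at most 62.5 mm and 10.7 degrees, less where a joint would pass 70% of its speed; a pose out of reach is approached as far as the arm can. A call with a gripper value outside its range is refused whole. The fingers move at their own pace and stop on an object; the grip force is fixed at half the most. Time passes only in rows, so rows that do not move let the fingers close. It gives the time, the measured TCP pose, the force, the opening and the grip force at its end, in the units of the state.
- manip.read_state(): the state, without advancing time (a new reading comes with each control period).
- vision.capture(name): name is "side" or "top"; returns a dict with "img" (420x560x3 uint8, blue, green, red), "depth" (420x560 float32, m along the optical axis (not along the pixel's ray), 0 where there is no reading), "camera_matrix" (3x3 intrinsics, pixels), "distortion" ([k1, k2, p1, p2, k3] as OpenCV has them; the pictures are not rectified), "rvec" (rotation vector, rad) and "tvec" (3), from world to camera coordinates, as OpenCV has them. Camera axes: x right, y down, z forward; pixel columns grow to the right and rows downward; lengths in m; the calibration is good to about 2 mm. A picture is of the moment at which its call begins.
- manip.finish_job(): hands the job in; it is judged then, once.
The state is a dict: "time_s": time; "joint_positions": joint angles; "joint_vel": joint speeds; "tau": joint torques, N m; "tcp_pos": TCP position; "orientation": TCP orientation; "force": force on the tool from outside, world axes, zero at the start; "torque": the same for the moment, N m; "finger_gap": finger opening in m; "grip_force": force on a finger pad.
Only numpy, scipy, OpenCV 4.12 (cv2) and the standard library are available. Lean on these libraries where they do the work, as an engineer would, in place of code of your own. Each camera call takes 0.05 s, during which the arm holds its last target. There are 200 camera calls.

## Task

Slide the dial indicator by its red post all the way home against the red stop, so that its plunger presses on the rim of the brass eccentric. Then crank the shaker drive by its black grip to find the eccentric's high spot, where the needle is pushed round furthest, and leave it standing there with the indicator still home and hands off. Keep off the dial and the plunger, and leave the other things on the bench where they are.

Things in the scene. Friction and masses are not known exactly. Their poses are not given: they have to be found in the camera images.
- rig: Aluminium base plate 190 x 400 x 12 mm fixed to the bench, carrying the white shaker drive (at its +y end) and the indicator on a steel rail (at its -y end). Origin under the plate's centre, on the bench. Its +y axis points along the rail from the indicator to the drive; z up. The drive's axis stands at x 0, y +115 mm.
- post (a point): Middle of the grasping length of the red upright post on the indicator's carriage: a cylinder 24 mm in diameter from 44 to 110 mm above the bench; this point is 90 mm above the bench. It moves along the rig's y axis only, and is 70 mm behind the dial's centre (on the -y side). The dial (80 mm in diameter) tops out 73 mm above the bench.
- carriage (a joint): How far the indicator's carriage has been slid toward the drive, in m: 0 = fully back, 0.060 = fully home against the red stop. Friction of about 7 N holds it where it is left; with the plunger pressed, pushing takes up to about 11 N.
- plunger (a joint): How far the sprung plunger is pressed into the indicator, in m: 0 = free, at most 0.018. About 1.5 N at first touch, 3.2 N at 14 mm. With the carriage home it stays pressed all the way round.
- needle (a joint): Reading of the red needle on the upward-facing white dial, in rad, clockwise from above as the plunger is pressed: 0 when free, 0.3 rad per mm of plunger. At 0 the needle points along the rig's +y (towards the drive); it does not pass a full turn.
- dial_face (a point): Centre of the dial's white face, 70 mm above the bench; face 72 mm in diameter with twelve ticks; the needle reaches 32 mm from it.
- plunger_tip (a point): Foremost point of the plunger's ball tip (12 mm ball), 58 mm above the bench, facing the drive along the rig's +y.
- drive_axis (a point): Point on the drive's vertical axis, at the height of the plunger, inside the brass eccentric. The eccentric is a disc 90 mm in diameter and 18 mm thick, mounted off-centre, so its rim lies 39 mm (low spot) to 51 mm (high spot) from this axis, varying smoothly with one high spot a turn. It turns with the crank; the angle between its high spot and the crank arm differs each time and has to be found with the indicator.
- crank_grip (a point): Centre of the crank's black upright grip, a freely spinning cylinder 24 mm in diameter and 50 mm tall from 82 to 132 mm above the bench (this point at 110 mm); it goes round the drive axis on a circle of 60 mm radius, above the blue crank arm (top at 80 mm), clear over everything else.
- crank (a joint): Angle of the crank about the drive's axis, in rad, counter-clockwise seen from above, unlimited both ways; at 0 the arm points along the rig's +x. Stiff enough to stay where it is left (about 0.08 N m).
- spanner: Open spanner, 120 mm, loose on the base plate beside the rail. Bystander.
- balance_weight: Dark steel balance weight, 44 mm across and 28 mm tall, loose on the base plate on the other side of the rail. Bystander.
- sharps_box: Yellow sharps box with red lid, 110 x 130 x 133 mm. Bystander.
- pen_cup: White cup with pens, 72 mm across, 130 mm tall. Bystander.
- dropper: White dropper bottle 44 mm across, 100 mm tall. Bystander.

How it is judged (in metres and radians):
On the way:
1. the indicator is slid fully home (within 3 mm), its plunger pressed on the eccentric's rim (value of joint carriage above 0.057 m and value of joint plunger above 0.0005 m), for 0.2 s.
At the end, for the whole second after the job is handed in: The carriage is home within 3 mm of its stop, the plunger is pressed by the eccentric, and the rim under the plunger stands at least 50.2 mm from the drive's axis (the high spot, 51 mm, within about 25 degrees of crank); the crank is at rest (value of joint carriage above 0.057 m and value of joint plunger above 0.006 m and horizontal distance between plunger_tip and drive_axis between 0.0502 and 0.053 m and velocity of joint crank between -0.05 and 0.05 rad/s); the robot touches nothing.
It fails at once if the robot pushes on the plunger (over 2 N) or the dial (over 6 N) (contact force between any of the fingers, the arm and carriage_c2 above 6 N or contact force between any of the fingers, the arm and plunger_c0 above 2 N).
It fails at once if a bystander is moved by more than 30 mm (distance of any of spanner, balance_weight, sharps_box, pen_cup, dropper from where it was at the start of the episode above 0.03 m).
It also fails if it takes over 58 s, if anything falls off the work surface, if the arm or the gripper's body presses on something with over 40 N, if the wrist force passes 120 N, or if a joint passes its speed limit or range.

## Working session

There is one attempt and no reset: what is moved stays moved. The work goes in short steps, Python scripts to look and compute and a shell command to move; the robot and the scene stay as the last step left them, time stands still between calls to the robot, and variables do not carry over. Pictures are saved under pics/ and viewed, at most 10 in all, crops included, and the job is handed in when it is done.

```bash
mkdir -p pics
cat > h.py <<'E'
import numpy as np, cv2
from workcell import manip, vision
def cap(name,fn=None,crop=None,scale=1):
    c=vision.capture(name)
    if fn:
        im=c["img"]
        if crop: im=im[crop[1]:crop[3],crop[0]:crop[2]]
        cv2.imwrite("pics/"+fn,cv2.resize(im,None,fx=scale,fy=scale,interpolation=cv2.INTER_CUBIC))
    return c
def ray(c,u,v):
    p=cv2.undistortPoints(np.array([[[u,v]]],float),c["camera_matrix"],np.array(c["distortion"],float))[0,0]
    R=cv2.Rodrigues(np.array(c["rvec"],float))[0]; t=np.array(c["tvec"],float).ravel()
    return -R.T@t, R.T@np.array([p[0],p[1],1])
def atz(c,u,v,z):
    o,d=ray(c,u,v); return o+d*(z-o[2])/d[2]
def proj(c,P):
    return cv2.projectPoints(np.array(P,float).reshape(-1,3),np.array(c["rvec"],float),np.array(c["tvec"],float),c["camera_matrix"],np.array(c["distortion"],float))[0].reshape(-1,2)
E
python3 - <<'E'
from h import *
cap("top","top1.png",scale=1.4); cap("side","side1.png",scale=1.4)
s=manip.read_state(); print(s["time_s"],s["tcp_pos"],s["orientation"],s["finger_gap"])
E
```

```text
0.1 [ 0.16500671 -0.70553067  0.21784304] [[ 9.73707908e-01  2.27799695e-01 -4.56306136e-04]
 [ 2.27800108e-01 -9.73707014e-01  1.32701469e-03]
 [-1.42014944e-04 -1.39607128e-03 -9.99999015e-01]] 0.09281977510185742
```

View pics/top1.png

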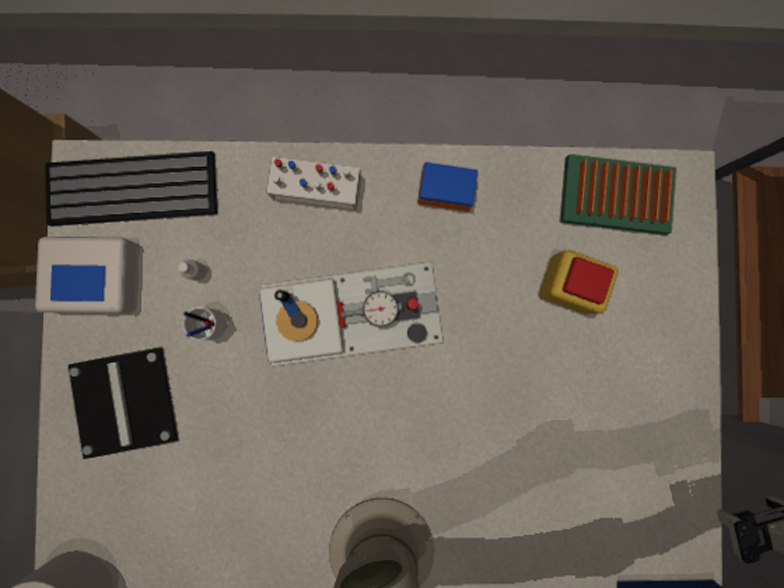

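View pics/side1.png

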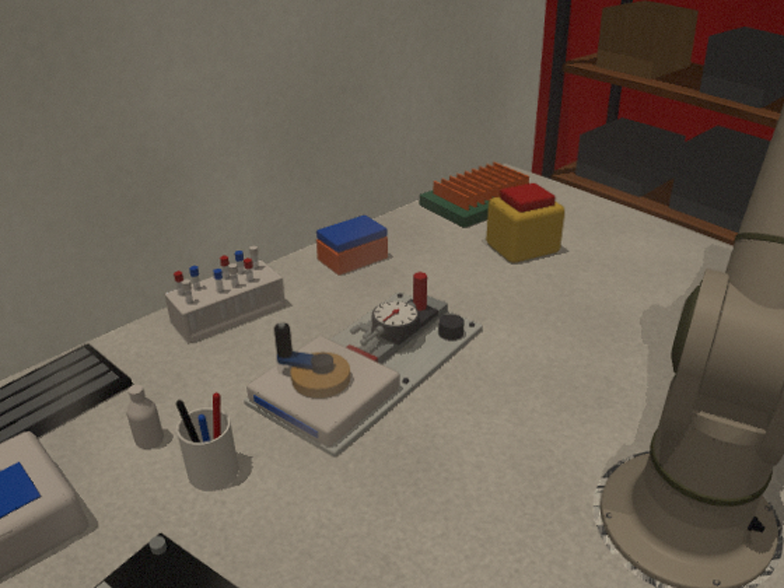

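Top: the rig lies with the drive at left (~300,320) and the red post at (413,304), with the grip at (282,296). I'll enlarge for precise pixels.

Run:
```python
from h import *
c=cap("top","top2.png",(180,180,325,265),5)
```

```text
(no output)
```

View pics/top2.png

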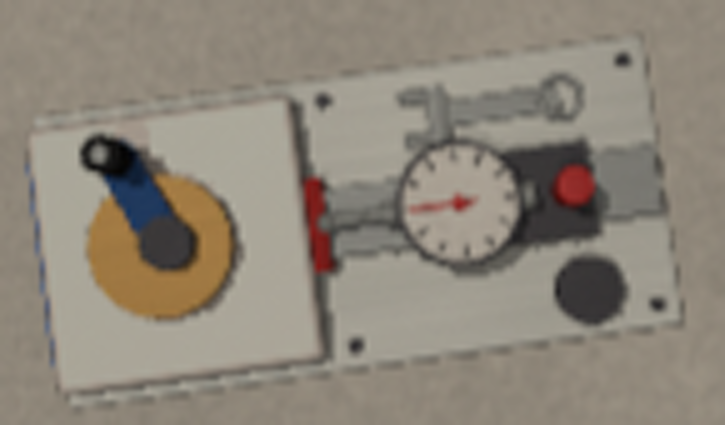

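Crop: post top at (575,184), dial centre (462,203), grip top (100,155), hub (168,243), plate right corners (642,37), (683,320), spanner above the rail, weight at (590,289).

Run:
```python
from h import *
c=cap("top")
for n,u,v,z in [("post",575,184,.11),("dial",462,203,.07),("grip",100,155,.132),("hub",168,243,.085),("c1",642,37,.012),("c2",683,320,.012),("weight",590,289,.04),("white_tl",30,133,.05),("w_tr",288,98,.05),("w_br",325,357,.05),("w_bl",63,392,.05)]:
    print(n,atz(c,180+(u+.5)/5-.5,180+(v+.5)/5-.5,z).round(4))
print(np.linalg.inv(cv2.Rodrigues(c["rvec"])[0])@-np.array(c["tvec"]).ravel())
```

```text
post [ 0.5633 -0.0606  0.11  ]
dial [0.5527 0.0067 0.07  ]
grip [0.5758 0.2193 0.132 ]
hub [0.5256 0.1853 0.085 ]
c1 [ 0.6646 -0.1095  0.012 ]
c2 [ 0.4809 -0.1373  0.012 ]
weight [ 0.5004 -0.0749  0.04  ]
white_tl [0.5942 0.2786 0.05  ]
w_tr [0.6183 0.117  0.05  ]
w_br [0.4561 0.0911 0.05  ]
w_bl [0.4325 0.2541 0.05  ]
[0.50580567 0.00956315 1.27345428]
```

```bash
python3 -m crank '[{"dx":3.8,"dy":-3.8},{"dx":3.8,"dy":-3.8},{"dx":3.8,"dy":-3.8},{"dx":3.8,"dy":-3.8},{"dx":3.8,"dy":-3.8},{"dx":3.8,"dy":-3.8},{"dx":3.8,"dy":-3.8},{"dx":3.8,"dy":-3.8},{"dx":3.8,"dy":-3.8},{"dx":3.8,"dy":-3.8}]'; python3 -m crank '[{"dx":3.8,"dy":-3.8,"rz":-10},{"rz":-10.6},{"rz":-10.6},{"rz":-10.6},{"rz":-10.6},{"rz":-10.6},{"rz":-10.6},{"rz":-10.6},{}]'
cat >> h.py <<'E'
Y=np.radians(8.75); XR=np.array([np.cos(Y),np.sin(Y),0]); YR=np.array([-np.sin(Y),np.cos(Y),0])
def togo(P):
    s=manip.read_state(); R=np.array(s["orientation"]); d=R.T@(np.array(P)-s["tcp_pos"])
    print("t",s["time_s"],"tcp",np.round(s["tcp_pos"],4),"heading",np.degrees(np.arctan2(R[1,0],R[0,0])).round(2),"togo cm",(d*100).round(2),"F",np.round(s["force"],1),"gap",round(s["finger_gap"],4),"j",np.round(s["joint_positions"],0))
E
python3 -c "
from h import *
togo([.5633,-.0606,.15])"
```

```text
t 0.2 tcp [ 0.1651 -0.7057  0.2181] heading 13.17 togo cm [ 53.47 -53.73   6.86] F [ 0.4 -0.7  0.1] gap 0.0927 j [72. 34. -0. 92.  0. 54. -5.]schema error: expected keys gripper, dx, dy, dz, rx, ry, rz
schema error: expected keys gripper, dx, dy, dz, rx, ry, rz
```

```bash
python3 -m crank '[{"gripper":1,"dx":3.8,"dy":-3.8,"dz":0,"rx":0,"ry":0,"rz":0},{"gripper":1,"dx":3.8,"dy":-3.8,"dz":0,"rx":0,"ry":0,"rz":0},{"gripper":1,"dx":3.8,"dy":-3.8,"dz":0,"rx":0,"ry":0,"rz":0},{"gripper":1,"dx":3.8,"dy":-3.8,"dz":0,"rx":0,"ry":0,"rz":0},{"gripper":1,"dx":3.8,"dy":-3.8,"dz":0,"rx":0,"ry":0,"rz":0},{"gripper":1,"dx":3.8,"dy":-3.8,"dz":0,"rx":0,"ry":0,"rz":0},{"gripper":1,"dx":3.8,"dy":-3.8,"dz":0,"rx":0,"ry":0,"rz":0},{"gripper":1,"dx":3.8,"dy":-3.8,"dz":0,"rx":0,"ry":0,"rz":0},{"gripper":1,"dx":3.8,"dy":-3.8,"dz":0,"rx":0,"ry":0,"rz":0},{"gripper":1,"dx":3.8,"dy":-3.8,"dz":0,"rx":0,"ry":0,"rz":0}]'
python3 -c "
from h import *
togo([.5633,-.0606,.15])"
```

```text
time_s: 1.45
tcp_pos: [0.4493, -0.2479, 0.2187]
orientation: [[0.974, 0.228, 0.0], [0.228, -0.974, -0.0], [0.0, 0.0, -1.0]]
force: [1.7, 0.0, -0.4]
finger_gap: 0.0928
grip_force: 0.0
t 1.45 tcp [ 0.4493 -0.2479  0.2187] heading 13.16 togo cm [ 15.36 -15.64   6.87] F [ 1.7  0.  -0.4] gap 0.0928 j [ 25.  20.  -4. 119.   2.  41. -56.]
```

```bash
python3 -m crank '[{"gripper":1,"dx":3.8,"dy":-3.8,"dz":0,"rx":0,"ry":0,"rz":-10},{"gripper":1,"dx":0,"dy":0,"dz":0,"rx":0,"ry":0,"rz":-10.6},{"gripper":1,"dx":0,"dy":0,"dz":0,"rx":0,"ry":0,"rz":-10.6},{"gripper":1,"dx":0,"dy":0,"dz":0,"rx":0,"ry":0,"rz":-10.6},{"gripper":1,"dx":0,"dy":0,"dz":0,"rx":0,"ry":0,"rz":-10.6},{"gripper":1,"dx":0,"dy":0,"dz":0,"rx":0,"ry":0,"rz":-10.6},{"gripper":1,"dx":0,"dy":0,"dz":0,"rx":0,"ry":0,"rz":-10.6},{"gripper":1,"dx":0,"dy":0,"dz":0,"rx":0,"ry":0,"rz":-10.6},{"gripper":1,"dx":0,"dy":0,"dz":0,"rx":0,"ry":0,"rz":0}]'
python3 -c "
from h import *
togo([.5633,-.0606,.15])"
```

```text
time_s: 2.58
tcp_pos: [0.4768, -0.2039, 0.2185]
orientation: [[-0.127, 0.992, -0.0], [0.992, 0.127, 0.0], [0.0, -0.0, -1.0]]
force: [0.4, 0.5, -0.6]
finger_gap: 0.0929
grip_force: 0.0
t 2.575 tcp [ 0.4768 -0.2039  0.2185] heading 97.27 togo cm [13.12 10.4   6.85] F [ 0.4  0.5 -0.6] gap 0.0929 j [ 36.  22. -26. 117.  14.  44.   9.]
```

```bash
python3 -m crank '[{"gripper":1,"dx":3.3,"dy":2.6,"dz":0,"rx":0,"ry":0,"rz":0},{"gripper":1,"dx":3.3,"dy":2.6,"dz":0,"rx":0,"ry":0,"rz":0},{"gripper":1,"dx":3.3,"dy":2.6,"dz":0,"rx":0,"ry":0,"rz":0},{"gripper":1,"dx":3.2,"dy":2.6,"dz":0,"rx":0,"ry":0,"rz":-1.5},{"gripper":1,"dx":0,"dy":0,"dz":4,"rx":0,"ry":0,"rz":0},{"gripper":1,"dx":0,"dy":0,"dz":2.8,"rx":0,"ry":0,"rz":0},{"gripper":1,"dx":0,"dy":0,"dz":0,"rx":0,"ry":0,"rz":0}]'
python3 -c "
from h import *
cap('top','a.png',(180,150,340,270),4)
togo([.5633,-.0606,.073])"
```

```text
time_s: 3.45
tcp_pos: [0.5621, -0.0603, 0.149]
orientation: [[-0.151, 0.989, -0.004], [0.989, 0.151, 0.0], [0.001, -0.004, -1.0]]
force: [-0.0, 0.5, 1.0]
finger_gap: 0.0929
grip_force: 0.0
t 3.5 tcp [ 0.563  -0.0603  0.1503] heading 98.72 togo cm [-0.04  0.04  7.73] F [-0.  -0.5  0.2] gap 0.0932 j [ 17.  30. -24. 115.  19.  38. -11.]
```

View pics/a.png

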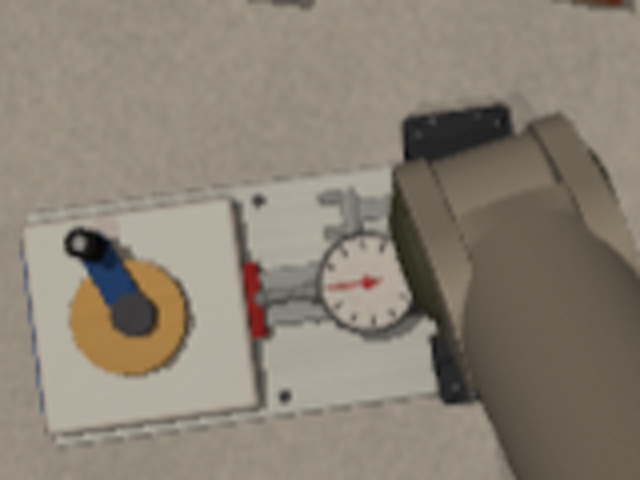

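The gripper straddles the post, and dial and eccentric stay visible from above. Descend and grip.

```bash
python3 -m crank '[{"gripper":1,"dx":0,"dy":0,"dz":3.8,"rx":0,"ry":0,"rz":0},{"gripper":1,"dx":0,"dy":0,"dz":3.8,"rx":0,"ry":0,"rz":0},{"gripper":1,"dx":0,"dy":0,"dz":0,"rx":0,"ry":0,"rz":0},{"gripper":0.2,"dx":0,"dy":0,"dz":0,"rx":0,"ry":0,"rz":0},{"gripper":0.1,"dx":0,"dy":0,"dz":0,"rx":0,"ry":0,"rz":0},{"gripper":0.1,"dx":0,"dy":0,"dz":0,"rx":0,"ry":0,"rz":0},{"gripper":0.1,"dx":0,"dy":0,"dz":0,"rx":0,"ry":0,"rz":0},{"gripper":0.1,"dx":0,"dy":0,"dz":0,"rx":0,"ry":0,"rz":0}]'
python3 -c "
from h import *
togo([.5633,-.0606,.073])"
```

```text
time_s: 4.5
tcp_pos: [0.5633, -0.0605, 0.0748]
orientation: [[-0.154, 0.988, 0.0], [0.988, 0.154, -0.0], [-0.0, 0.0, -1.0]]
force: [-1.2, -0.3, -0.2]
finger_gap: 0.0479
grip_force: 0.0
t 4.5 tcp [ 0.5633 -0.0605  0.0748] heading 98.86 togo cm [-0.01 -0.    0.18] F [-1.2 -0.3 -0.2] gap 0.0479 j [ 14.  36. -20. 118.  24.  29. -15.]
```

Still closing; let it finish.

```bash
python3 -m crank '[{"gripper":0.1,"dx":0,"dy":0,"dz":0,"rx":0,"ry":0,"rz":0},{"gripper":0.1,"dx":0,"dy":0,"dz":0,"rx":0,"ry":0,"rz":0},{"gripper":0.1,"dx":0,"dy":0,"dz":0,"rx":0,"ry":0,"rz":0},{"gripper":0.1,"dx":0,"dy":0,"dz":0,"rx":0,"ry":0,"rz":0}]'
```

```text
time_s: 5.0
tcp_pos: [0.5616, -0.0607, 0.0744]
orientation: [[-0.154, 0.988, -0.003], [0.988, 0.154, -0.001], [-0.0, -0.003, -1.0]]
force: [-5.6, 0.5, 3.8]
finger_gap: 0.0233
grip_force: 30.0
```

```bash
python3 -m crank '[{"gripper":0.1,"dx":1,"dy":0,"dz":0,"rx":0,"ry":0,"rz":0},{"gripper":0.1,"dx":1,"dy":0,"dz":0,"rx":0,"ry":0,"rz":0},{"gripper":0.1,"dx":1,"dy":0,"dz":0,"rx":0,"ry":0,"rz":0}]'; python3 -c "
from h import *
togo([.5633,-.0606,.073])"
```

```text
time_s: 5.38
tcp_pos: [0.5575, -0.0335, 0.0744]
orientation: [[-0.152, 0.988, -0.002], [0.988, 0.152, -0.003], [-0.003, -0.003, -1.0]]
force: [-2.6, -8.9, 1.8]
finger_gap: 0.0238
grip_force: 30.0
t 5.375 tcp [ 0.5575 -0.0335  0.0744] heading 98.73 togo cm [-2.76  0.16  0.14] F [-2.6 -8.9  1.8] gap 0.0238 j [ 11.  36. -19. 119.  24.  29. -18.]
```

```bash
python3 -m crank '[{"gripper":0.1,"dx":0.8,"dy":0,"dz":0,"rx":0,"ry":0,"rz":0},{"gripper":0.1,"dx":0.8,"dy":0,"dz":0,"rx":0,"ry":0,"rz":0},{"gripper":0.1,"dx":0.6,"dy":0,"dz":0,"rx":0,"ry":0,"rz":0}]';python3 -m crank '[{"gripper":0.1,"dx":0.3,"dy":0,"dz":0,"rx":0,"ry":0,"rz":0},{"gripper":0.1,"dx":0.3,"dy":0,"dz":0,"rx":0,"ry":0,"rz":0}]'; python3 -m crank '[{"gripper":0.1,"dx":0.3,"dy":0,"dz":0,"rx":0,"ry":0,"rz":0},{"gripper":0.1,"dx":0,"dy":0,"dz":0,"rx":0,"ry":0,"rz":0}]';python3 -c "
from h import *
cap('top','b.png',(180,150,340,270),4)
togo([.5633,-.0606,.073])"
```

```text
time_s: 5.75
tcp_pos: [0.5542, -0.0114, 0.0744]
orientation: [[-0.152, 0.988, -0.002], [0.988, 0.152, -0.003], [-0.003, -0.003, -1.0]]
force: [-2.4, -8.4, 1.3]
finger_gap: 0.0235
grip_force: 30.0
time_s: 6.0
tcp_pos: [0.5535, -0.0065, 0.0744]
orientation: [[-0.152, 0.988, -0.002], [0.988, 0.152, -0.004], [-0.004, -0.003, -1.0]]
force: [0.8, -17.4, 1.7]
finger_gap: 0.0233
grip_force: 30.0
time_s: 6.25
tcp_pos: [0.5535, -0.0065, 0.0744]
orientation: [[-0.149, 0.989, -0.002], [0.989, 0.149, -0.007], [-0.007, -0.003, -1.0]]
force: [0.3, -19.3, 1.4]
finger_gap: 0.0238
grip_force: 30.0
t 6.3 tcp [ 0.5534 -0.0065  0.0744] heading 98.59 togo cm [-5.49  0.17  0.18] F [  0.6 -19.8   1.6] gap 0.023 j [  7.  36. -19. 120.  24.  28. -21.]
```

View pics/b.png

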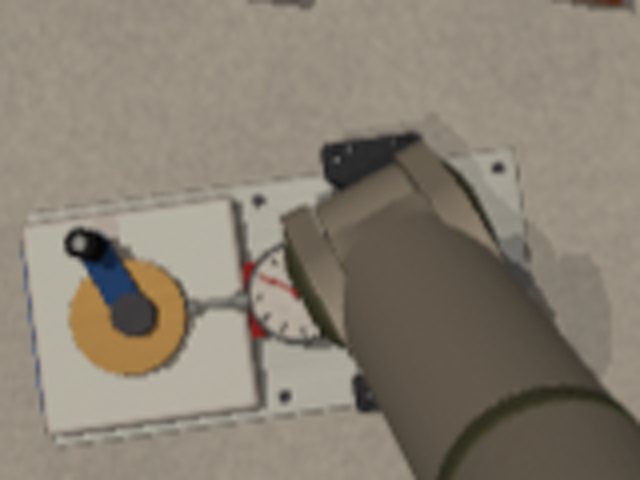

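Home: travel ended hard against the stop at ~55 mm (19 N), and the needle (dial centre ~(295,293)) has moved about 0.5 rad, so the plunger is pressed near the low spot. Release and rise.

```bash
python3 -m crank '[{"gripper":0.6,"dx":0,"dy":0,"dz":0,"rx":0,"ry":0,"rz":0},{"gripper":0.6,"dx":0,"dy":0,"dz":0,"rx":0,"ry":0,"rz":0},{"gripper":0.6,"dx":0,"dy":0,"dz":0,"rx":0,"ry":0,"rz":0},{"gripper":0.7,"dx":0,"dy":0,"dz":0,"rx":0,"ry":0,"rz":0},{"gripper":0.8,"dx":0,"dy":0,"dz":-4,"rx":0,"ry":0,"rz":0},{"gripper":0.8,"dx":0,"dy":0,"dz":-4.5,"rx":0,"ry":0,"rz":0},{"gripper":0.8,"dx":0,"dy":0,"dz":0,"rx":0,"ry":0,"rz":0}]'
python3 -c "
from h import *
togo([.5758,.2193,.16])"
```

```text
time_s: 7.18
tcp_pos: [0.5556, 0.0002, 0.1626]
orientation: [[-0.154, 0.988, 0.005], [0.988, 0.154, 0.0], [-0.001, 0.005, -1.0]]
force: [0.8, -0.3, -0.3]
finger_gap: 0.0744
grip_force: 0.0
t 7.175 tcp [5.556e-01 2.000e-04 1.626e-01] heading 98.87 togo cm [21.34  5.37  0.27] F [ 0.8 -0.3 -0.3] gap 0.0744 j [ 11.  29. -24. 116.  19.  39. -16.]
```

```bash
python3 -m crank '[{"gripper":0.8,"dx":5.3,"dy":1.35,"dz":0,"rx":0,"ry":0,"rz":0},{"gripper":0.8,"dx":5.3,"dy":1.35,"dz":0,"rx":0,"ry":0,"rz":0},{"gripper":0.8,"dx":5.3,"dy":1.35,"dz":0,"rx":0,"ry":0,"rz":0},{"gripper":0.8,"dx":5.3,"dy":1.35,"dz":0,"rx":0,"ry":0,"rz":0},{"gripper":0.8,"dx":0,"dy":0,"dz":0,"rx":0,"ry":0,"rz":0},{"gripper":0.8,"dx":0,"dy":0,"dz":0,"rx":0,"ry":0,"rz":0}]'
python3 -c "
from h import *
cap('top','c.png',(160,150,320,270),4.8)
togo([.5758,.2193,.092])"
```

```text
time_s: 7.92
tcp_pos: [0.5739, 0.2171, 0.1586]
orientation: [[-0.155, 0.988, -0.001], [0.988, 0.155, -0.001], [-0.001, -0.002, -1.0]]
force: [-0.1, -0.1, -0.4]
finger_gap: 0.074
grip_force: 0.0
t 7.975 tcp [0.5742 0.2162 0.1588] heading 98.82 togo cm [0.29 0.21 6.68] F [-0.1 -0.3 -0.4] gap 0.0745 j [-10.  32. -23. 109.  18.  43. -35.]
```

View pics/c.png

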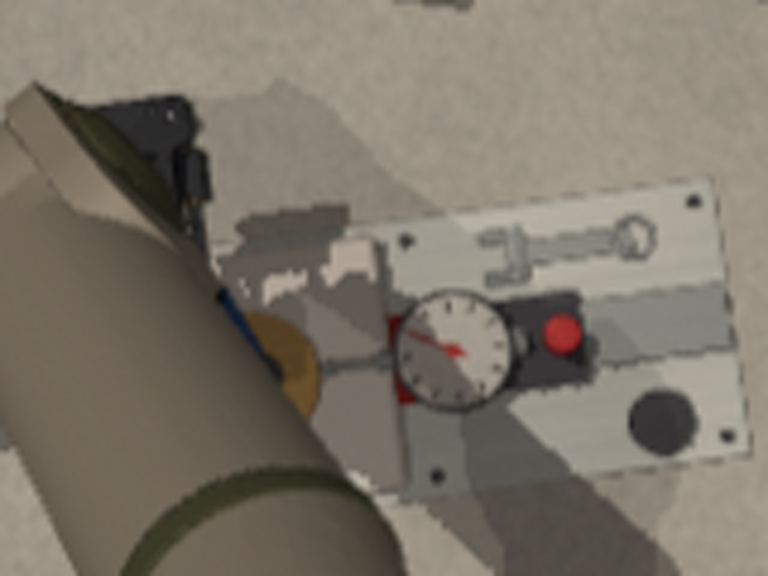

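Needle centre (455,351), tip (402,328): reading ≈ 0.57 rad (1.9 mm), carriage still at the stop. Go down and grip.

```bash
python3 -m crank '[{"gripper":0.8,"dx":0.3,"dy":0.2,"dz":2.2,"rx":0,"ry":0,"rz":0},{"gripper":0.8,"dx":0,"dy":0,"dz":2.2,"rx":0,"ry":0,"rz":0},{"gripper":0.8,"dx":0,"dy":0,"dz":2.2,"rx":0,"ry":0,"rz":0},{"gripper":0.1,"dx":0,"dy":0,"dz":0,"rx":0,"ry":0,"rz":0},{"gripper":0.1,"dx":0,"dy":0,"dz":0,"rx":0,"ry":0,"rz":0},{"gripper":0.1,"dx":0,"dy":0,"dz":0,"rx":0,"ry":0,"rz":0},{"gripper":0.1,"dx":0,"dy":0,"dz":0,"rx":0,"ry":0,"rz":0},{"gripper":0.1,"dx":0,"dy":0,"dz":0,"rx":0,"ry":0,"rz":0},{"gripper":0.1,"dx":0,"dy":0,"dz":0,"rx":0,"ry":0,"rz":0},{"gripper":0.1,"dx":0,"dy":0,"dz":0,"rx":0,"ry":0,"rz":0}]'
python3 -c "
from h import *
D=np.array([.5256,.1853]); s=manip.read_state(); r=s['tcp_pos'][:2]-D; print(np.hypot(*r),np.degrees(np.arctan2(r[1],r[0]))-8.75)
a0=np.arctan2(r[1],r[0])-Y; R=np.array(s['orientation'])
togo([.5758,.2193,.092]); c=vision.capture('top')
# increments in tool axes for 10 deg steps (constant orientation)
p=lambda a:np.r_[D+.06*np.array([np.cos(a+Y),np.sin(a+Y)]),0]
for k in range(19):
    a=a0+np.radians(10*k); print(k,(R.T@(p(a+np.radians(10))-p(a))*100).round(2)[:2],end=' ')
"
```

```text
time_s: 9.22
tcp_pos: [0.5756, 0.2207, 0.0938]
orientation: [[-0.154, 0.988, -0.001], [0.988, 0.154, -0.001], [-0.001, -0.001, -1.0]]
force: [-3.9, -2.0, 4.6]
finger_gap: 0.0235
grip_force: 30.0
0.0612269125513982 26.549757845833007
t 9.225 tcp [0.5756 0.2207 0.0938] heading 98.87 togo cm [-0.14  0.    0.18] F [-3.9 -2.   4.6] gap 0.0235 j [-13.  37. -21. 111.  22.  36. -38.]
0 [ 0.89 -0.55] 1 [ 0.78 -0.69] 2 [ 0.65 -0.82] 3 [ 0.5  -0.92] 4 [ 0.33 -0.99] 5 [ 0.16 -1.03] 6 [-0.03 -1.05] 7 [-0.21 -1.03] 8 [-0.38 -0.97] 9 [-0.55 -0.89] 10 [-0.69 -0.78] 11 [-0.82 -0.65] 12 [-0.92 -0.5 ] 13 [-0.99 -0.33] 14 [-1.03 -0.16] 15 [-1.05  0.03] 16 [-1.03  0.21] 17 [-0.97  0.38] 18 [-0.89  0.55]
```

```bash
python3 -m crank '[{"gripper":0.1,"dx":0.89,"dy":-0.55,"dz":0,"rx":0,"ry":0,"rz":0},{"gripper":0.1,"dx":0.78,"dy":-0.69,"dz":0,"rx":0,"ry":0,"rz":0},{"gripper":0.1,"dx":0.65,"dy":-0.82,"dz":0,"rx":0,"ry":0,"rz":0}]'; python3 -m crank '[{"gripper":0.1,"dx":0.5,"dy":-0.92,"dz":0,"rx":0,"ry":0,"rz":0},{"gripper":0.1,"dx":0.33,"dy":-0.99,"dz":0,"rx":0,"ry":0,"rz":0},{"gripper":0.1,"dx":0.16,"dy":-1.03,"dz":0,"rx":0,"ry":0,"rz":0}]'
python3 -c "
from h import *
D=np.array([.5256,.1853]); s=manip.read_state(); r=s['tcp_pos'][:2]-D; print(np.hypot(*r),np.degrees(np.arctan2(r[1],r[0]))-8.75)
cap('top','d.png',(160,150,320,270),4.8)"
```

```text
time_s: 9.65
tcp_pos: [0.5526, 0.2424, 0.0939]
orientation: [[-0.155, 0.988, 0.002], [0.988, 0.155, 0.002], [0.002, 0.002, -1.0]]
force: [4.3, 2.3, 0.5]
finger_gap: 0.0234
grip_force: 30.0
time_s: 10.02
tcp_pos: [0.5213, 0.2495, 0.0939]
orientation: [[-0.157, 0.988, 0.002], [0.988, 0.157, 0.005], [0.004, 0.003, -1.0]]
force: [3.7, 7.6, -0.7]
finger_gap: 0.0234
grip_force: 30.0
0.0643653709778144 85.04095657161768
```

View pics/d.png

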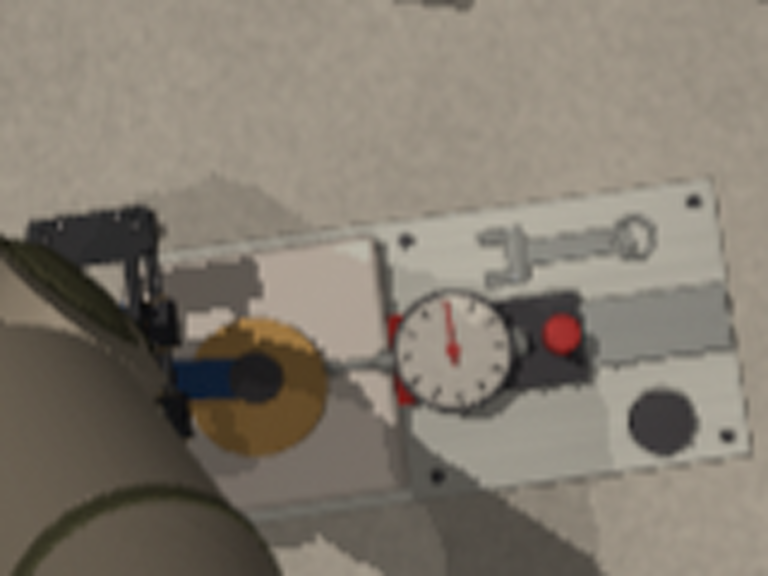

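Needle tip (447,302), centre (454,351): reading ≈ 1.59 rad (5.3 mm), rising as expected; high spot predicted near crank ≈ 200°. Continue.

```bash
python3 -m crank '[{"gripper":0.1,"dx":0.25,"dy":-1.05,"dz":0,"rx":0,"ry":0,"rz":0},{"gripper":0.1,"dx":-0.2,"dy":-1.03,"dz":0,"rx":0,"ry":0,"rz":0},{"gripper":0.1,"dx":-0.38,"dy":-0.97,"dz":0,"rx":0,"ry":0,"rz":0},{"gripper":0.1,"dx":-0.55,"dy":-0.89,"dz":0,"rx":0,"ry":0,"rz":0}]'; python3 -m crank '[{"gripper":0.1,"dx":-0.69,"dy":-0.78,"dz":0,"rx":0,"ry":0,"rz":0},{"gripper":0.1,"dx":-0.82,"dy":-0.65,"dz":0,"rx":0,"ry":0,"rz":0},{"gripper":0.1,"dx":-0.92,"dy":-0.5,"dz":0,"rx":0,"ry":0,"rz":0},{"gripper":0.1,"dx":0,"dy":0,"dz":0,"rx":0,"ry":0,"rz":0}]'
python3 -c "
from h import *
D=np.array([.5258,.188]); s=manip.read_state(); r=s['tcp_pos'][:2]-D; print(np.hypot(*r),np.degrees(np.arctan2(r[1],r[0]))-8.75)
cap('top','e.png',(160,150,320,270),4.8)"
```

```text
time_s: 10.58
tcp_pos: [0.4824, 0.2328, 0.0938]
orientation: [[-0.156, 0.988, -0.0], [0.988, 0.156, 0.002], [0.002, 0.0, -1.0]]
force: [-1.4, 5.7, 3.7]
finger_gap: 0.0234
grip_force: 30.0
time_s: 11.08
tcp_pos: [0.4655, 0.2027, 0.0937]
orientation: [[-0.154, 0.988, -0.004], [0.988, 0.154, -0.002], [-0.002, -0.004, -1.0]]
force: [-6.2, -0.8, 11.9]
finger_gap: 0.0233
grip_force: 30.0
0.06203155865891293 157.5038128237035
```

View pics/e.png

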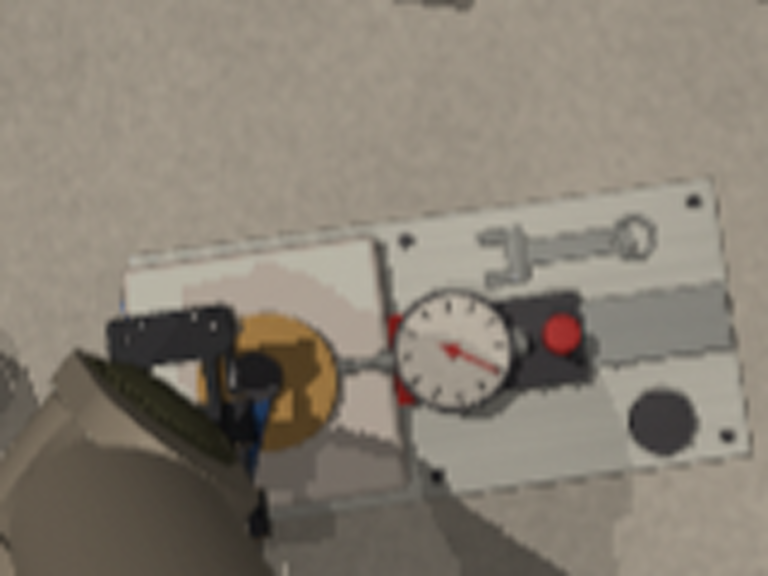

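Needle tip (500,374): ≈ 216° (12.6 mm). A sinusoid fit of the three readings puts the high spot near crank ≈ 197°; +38° more.

```bash
python3 -m crank '[{"gripper":0.1,"dx":-1.0,"dy":-0.3,"dz":0,"rx":0,"ry":0,"rz":0},{"gripper":0.1,"dx":-1.03,"dy":-0.13,"dz":0,"rx":0,"ry":0,"rz":0},{"gripper":0.1,"dx":-1.05,"dy":0.05,"dz":0,"rx":0,"ry":0,"rz":0},{"gripper":0.1,"dx":-0.9,"dy":0.2,"dz":0,"rx":0,"ry":0,"rz":0},{"gripper":0.1,"dx":0,"dy":0,"dz":0,"rx":0,"ry":0,"rz":0}]'
python3 -c "
from h import *
D=np.array([.5258,.188]); s=manip.read_state(); r=s['tcp_pos'][:2]-D; print(np.hypot(*r),np.degrees(np.arctan2(r[1],r[0]))-8.75)
c=cap('top','f.png',(230,200,280,240),12)"
```

```text
time_s: 11.75
tcp_pos: [0.4708, 0.1621, 0.0937]
orientation: [[-0.153, 0.988, -0.003], [0.988, 0.153, -0.003], [-0.003, -0.003, -1.0]]
force: [-2.3, -4.6, 11.7]
finger_gap: 0.0239
grip_force: 30.0
0.060786362659436904 -163.49993171310786
```

View pics/f.png

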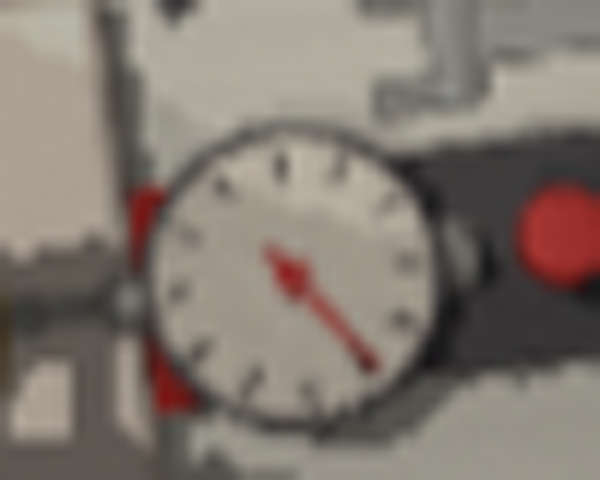

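Needle tip (372,362) about centre (292,280): ≈ 235° (13.7 mm). Probe 20° beyond with a coded needle reading to confirm the peak.

```bash
cat > n.py <<'E'
from h import *
c=vision.capture('top'); im=c['img'].astype(int)
v,u=np.mgrid[:420,:560]; du=u-254.0; dv=v-223.0; r=np.hypot(du,dv)
red=np.clip(im[...,2]-(im[...,1]+im[...,0])/2-25,0,None)*(r>4.5)*(r<9.5)
# needle angle: weighted
a=np.arctan2((red*dv/r.clip(1)).sum(),(red*du/r.clip(1)).sum())
print("needle deg",(np.degrees(a)+180+9.2)%360,"n",(red>0).sum())
D=np.array([.5258,.188]); s=manip.read_state(); q=s['tcp_pos'][:2]-D; print(np.hypot(*q),np.degrees(np.arctan2(q[1],q[0]))-8.75+360, s['time_s'])
E
python3 n.py
python3 -m crank '[{"gripper":0.1,"dx":-0.98,"dy":0.38,"dz":0,"rx":0,"ry":0,"rz":0},{"gripper":0.1,"dx":-0.9,"dy":0.54,"dz":0,"rx":0,"ry":0,"rz":0},{"gripper":0.1,"dx":0,"dy":0,"dz":0,"rx":0,"ry":0,"rz":0},{"gripper":0.1,"dx":0,"dy":0,"dz":0,"rx":0,"ry":0,"rz":0}]'
python3 n.py
```

```text
needle deg 234.27420744209593 n 11
0.06076401430069936 196.48964006864372 11.85
time_s: 12.35
tcp_pos: [0.4839, 0.1453, 0.0938]
orientation: [[-0.153, 0.988, -0.001], [0.988, 0.153, -0.003], [-0.002, -0.002, -1.0]]
force: [0.6, -3.2, 8.7]
finger_gap: 0.0231
grip_force: 30.0
needle deg 223.7291610324569 n 10
0.05989493776021193 216.72559484916246 12.4
```

Peak fit: high spot ≈ 190°. Go back there.

```bash
python3 -m crank '[{"gripper":0.1,"dx":0.77,"dy":-0.49,"dz":0,"rx":0,"ry":0,"rz":0},{"gripper":0.1,"dx":0.86,"dy":-0.38,"dz":0,"rx":0,"ry":0,"rz":0},{"gripper":0.1,"dx":0.91,"dy":-0.24,"dz":0,"rx":0,"ry":0,"rz":0},{"gripper":0.1,"dx":0,"dy":0,"dz":0,"rx":0,"ry":0,"rz":0},{"gripper":0.1,"dx":0,"dy":0,"dz":0,"rx":0,"ry":0,"rz":0}]'
python3 n.py
```

```text
time_s: 13.02
tcp_pos: [0.4674, 0.17, 0.0937]
orientation: [[-0.155, 0.988, -0.003], [0.988, 0.155, -0.002], [-0.001, -0.003, -1.0]]
force: [-5.4, 1.3, 10.1]
finger_gap: 0.0234
grip_force: 30.0
needle deg 234.57394692733828 n 11
0.06110030676354752 188.46096751558736 13.075
```

Readings are equal at 188° and 196°, so this is at the peak. Release, rise straight up and back off.

```bash
python3 -m crank '[{"gripper":0.7,"dx":0,"dy":0,"dz":0,"rx":0,"ry":0,"rz":0},{"gripper":0.7,"dx":0,"dy":0,"dz":0,"rx":0,"ry":0,"rz":0},{"gripper":0.7,"dx":0,"dy":0,"dz":0,"rx":0,"ry":0,"rz":0},{"gripper":0.7,"dx":0,"dy":0,"dz":0,"rx":0,"ry":0,"rz":0},{"gripper":0.7,"dx":0,"dy":0,"dz":-3,"rx":0,"ry":0,"rz":0},{"gripper":0.7,"dx":0,"dy":0,"dz":-4,"rx":0,"ry":0,"rz":0},{"gripper":0.7,"dx":0,"dy":0,"dz":-4,"rx":0,"ry":0,"rz":0},{"gripper":0.7,"dx":0,"dy":0,"dz":0,"rx":0,"ry":0,"rz":0},{"gripper":0.7,"dx":0,"dy":0,"dz":0,"rx":0,"ry":0,"rz":0}]'
python3 n.py; python3 -c "
from h import *
cap('top','g.png',(160,150,320,270),4.8)"
```

```text
time_s: 14.2
tcp_pos: [0.4699, 0.1703, 0.2031]
orientation: [[-0.154, 0.988, -0.0], [0.988, 0.154, -0.0], [-0.0, -0.0, -1.0]]
force: [0.7, -1.0, -0.8]
finger_gap: 0.0651
grip_force: 0.0
needle deg 234.29305007714044 n 11
0.05890942271498791 188.75636520661146 14.25
```

View pics/g.png

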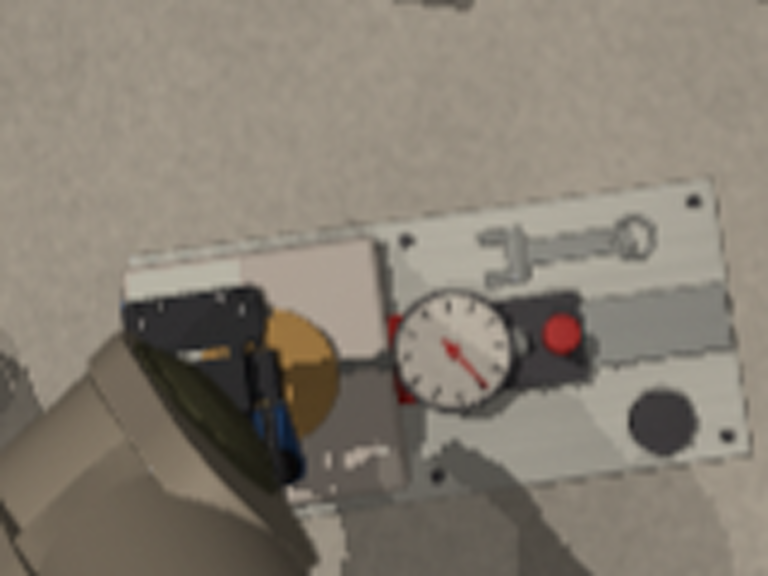

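The gripper is clear at z 0.20. The needle (tip (487,386)) still reads ≈ 234°, the dial has not moved from the stop, and the spanner and weight are undisturbed.

```bash
python3 -c "
from workcell import manip
print(manip.finish_job())"
```

```text
the job is handed in; nothing more can be done
None
```

The indicator is home against the stop, the eccentric stands at its high spot (needle about 234°, roughly 13.6 mm of plunger), hands are off, and the job is handed in at about 14 s; no verdict was returned.

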